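Hang the charged pipette on the carousel

TASK

The pipette with the orange band has finished charging. Turn the pipette carousel until its empty place faces straight to the front edge of the bench, then take the pipette off its charging stand, slide it into that place and press it down until its collar has snapped fully home under the two spring clips, upright and released. Press gently, no more than about 20 N, or the head slips down its column; keep the pipette upright, and leave the other things where they are.

Things in the scene. Friction and masses are not known exactly. Their poses are not given: they have to be found in the camera images.
- stand: Carousel foot: grey disc, 200 mm wide, fixed; origin under its centre, on the turning axis. Its tube carries a friction-clamped sleeve (slips at 30 N) and a white head with 6 forked seats, 60 degrees apart, 78 mm from the axis: 5 hold like pipettes (tops 116 mm above the seat floor), 1 is empty. Seat floor 140 to 180 mm above the bench as clamped: NOT reported, to be felt.
- carousel (a joint): Turn of the head (rad): 0 when the empty seat points to the bench's front edge (-x), over the yellow mark; grows counterclockwise from above; starts at 0.7 to 2.4. From the axis the seat lies along (-cos q, -sin q). Friction 0.12 N m; stays where left. Turn it by the black round grip on the axis above the head: 33 mm wide, 46 to 112 mm above the seat floor.
- front_mark (a point): Yellow mark on the foot, 83 mm in front of the axis, 16 mm above the bench. Each carousel seat has left and right of it a sprung clip with a white roller: rollers 25.6 mm apart, up to 15.5 mm above the seat floor. The collar, pushed down between them, meets some 7 to 12 N in all, then snaps below them onto the seat floor, which is rigid. Let go too early it stays on the rollers.
- charger: Charging stand, fixed: grey foot 105x80x16 mm, white column behind the seat. Origin on the bench under the seat centre; the fork opens along its -x; seat floor at 140 mm. All seats: slot 15 mm wide, flared mouth, prongs 8 mm thick, reaching 29 mm out from the centre; collar recess 33 mm long behind 4 mm high lips. No clips here: lift 8 mm or more, then draw out along -x.
- pipette: Battery pipette with orange band, 231 mm long, 80 to 150 g, loose, upright in the charger, its x as the charger's. Origin: centre of the underside of the grey collar (30 mm wide, 9 mm high, its lower edge tapered to 23 mm); z up along the pipette. Shaft below: 12 mm thick down to 62 mm, then 8 mm and less, end at 115 mm below.
- pipette_grip (a point): Point on the pipette's axis, 82 mm above its origin, in the white handle (25 to 100 mm above the origin; 26 mm wide along the pipette's y, 28 mm along x): grip here across y. Button above, up to 116 mm. A finger rest sticks out to 31 mm along -x, 82 to 96 mm above the origin.
- timer: bench timer, white, 62x62x18 mm; loose bystander, origin at the centre of its underside; leave it where it is.
- beaker_250: 250 ml glass beaker, 74 mm across, 90 mm high; loose bystander, origin at the centre of its underside; leave it where it is.
- ext_beaker: tall glass extraction beaker, 55 mm across, 105 mm high; loose bystander, origin at the centre of its underside; leave it where it is.
- reagent_red: brown dropper bottle with red collar, 38 mm across, 118 mm high; loose bystander, origin at the centre of its underside; leave it where it is.

How it is judged:
By the outcome, as a careful person would: the job done as asked, in the order asked, and still so for the second after the job is handed in, with the robot touching nothing.
It also fails if it takes over 72 s, if anything falls off the work surface, if the arm or the gripper's body presses on something with over 40 N, if the wrist force passes 120 N, or if a joint passes its speed limit or range.

ROBOT

A 6-joint arm with a two-finger parallel gripper is mounted at the origin on a cart in front of the work surface, level with it; the furniture and walls round the work are solid. World frame = base frame: x ahead of the robot, y to its left, z up, the work surface at z = 0. Lengths are in m, angles in rad, forces in N, time in s.
With the tool pointing down it reaches from about 0.4 to 0.825 m from the base axis. Payload 7 kg.
Tool frame: the origin (TCP) lies on the centre line of the jaws, within the pads' length; the fingertips stand 22 mm ahead of it and the grasp point (between the pads) lies 3 mm ahead of it (arm.tcp_to_tips is the distance from the TCP to the fingertips, in m); z points along the fingers, y is the line along which they close (so a half turn about z gives the same grasp; the last joint's range is limited). The gripper opens to 88 mm and grips with 3 to 60 N. Pads are 19 mm wide; open, the fingers measure 130 mm over their backs; the gripper's body (78 mm by 193 mm) begins 47 mm behind the grasp point.
Start: joints at [1.479, 0.359, 0.012, 0, -1.224, -0.288], TCP at [0.25, 0.627, 0.249] pointing down, gripper open.
Joint ranges: [-3.07, 3.07], [-1.43, 2.12], [-1.02, 1.25], [-3.03, 1.67], [-3.05, -0], [-3.03, 3.03]. Speed limits (rad/s): [2.39, 2.39, 3.01, 3.14, 3.14, 3.14].

INTERFACE

Orientations are given as [roll, pitch, yaw] about the fixed x, y, z axes, in that order (R = Rz(yaw) Ry(pitch) Rx(roll)).
In Python, from station import arm gives the robot as it stands.
- The arm moves only by the tool jog_arm, never from a script. Its argument "targets" is a list of rows, each an object of numbers: "dx", "dy", "dz": the shift along the tool's x, y, z in mm; "rx", "ry", "rz": the turn, a rotation vector about the tool's x, y, z in rad; "gripper": the closure, from 0 (fully open) to 1 (shut). In form: [{"dx": .., "dy": .., "dz": .., "rx": .., "ry": .., "rz": .., "gripper": ..}, ...]. A call has exactly 8 rows; each row is the pose to reach, as a shift and turn from the pose commanded when the call began, along the tool's axes at that moment; what a row does not reach only later rows make up. A row lasts 1/12 s, in which the tool goes at most 41.7 mm and 7.16 degrees, less where a joint would pass 70% of its speed; a pose out of reach is approached as far as the arm can. A call with a gripper value outside its range is refused whole. The fingers move at their own pace and stop on an object; "force" is the grip in N (left out, the last holds). Time passes only in rows, so rows that repeat a pose let the fingers close, or fill a call up. It gives the time, the measured TCP pose, the force, the opening and the grip force at its end, in the units of the state.
- arm.get_state(): the state, without advancing time (a new reading comes with each control period).
- arm.grab_frame(name): name is "scene" or "top"; returns a dict with "frame" (400x640x3 uint8, red, green, blue), "z_map" (400x640 float32, m along the optical axis (not along the pixel's ray), 0 where there is no reading), "fx", "fy", "cx", "cy" (pixels), "view" (4x4, takes a point from world to camera coordinates). Camera axes: x right, y down, z forward; pixel columns grow to the right and rows downward; lengths in m; the calibration is good to about 2 mm. A picture is of the moment at which its call begins.
- arm.job_done(): hands the job in; it is judged then, once.
The state is a dict: "t": time; "q": joint angles; "qd": joint speeds; "joint_efforts": joint torques, N m; "eef_pos": TCP position; "ee_rot": TCP orientation; "force": force on the tool from outside, world axes, zero at the start; "moment": the same for the moment, N m; "width": finger opening in m; "gripper_force": force on a finger pad.
Only numpy, scipy, OpenCV 4.12 (cv2) and the standard library are available. Lean on these libraries where they do the work, as an engineer would, in place of code of your own. Each camera call takes 0.05 s, during which the arm holds its last target. There are 200 camera calls.

## Working session

There is one attempt and no reset: what is moved stays moved. The work goes in short steps, Python scripts to look and compute and a tool call to move; the robot and the scene stay as the last step left them, time stands still between calls to the robot, and variables do not carry over. Pictures are saved under pics/ and viewed, at most 10 in all, crops included, and the job is handed in when it is done.

Besides the shell and the picture viewer there is one more tool, called by a JSON object that holds its "fn" and its "kwargs". jog_arm: Moves the arm, as the interface text tells. Its arguments: {"type":"object","properties":{"targets":{"type":"array","items":{"type":"object","properties":{"dx":{"type":"number"},"dy":{"type":"number"},"dz":{"type":"number"},"rx":{"type":"number"},"ry":{"type":"number"},"rz":{"type":"number"},"gripper":{"type":"number"}}}},"force":{"type":"number"}},"required":["targets"]}

```bash
mkdir -p pics; cat > h.py <<'E'
import numpy as np, cv2
from station import arm
def grab(n):
    f=arm.grab_frame(n); return f
def save(f,name,crop=None,s=1):
    im=f["frame"][:,:,::-1]
    if crop: im=im[crop[1]:crop[3],crop[0]:crop[2]]
    cv2.imwrite("pics/"+name,cv2.resize(im,None,fx=s,fy=s))
def cloud(f):
    z=f["z_map"]; v,u=np.mgrid[0:400,0:640]
    P=np.stack([(u-f["cx"])/f["fx"]*z,(v-f["cy"])/f["fy"]*z,z,np.ones_like(z)],-1)
    W=P@np.linalg.inv(f["view"]).T
    W=W[...,:3]; W[z<=0]=np.nan
    return W
def ray(f,u,v,h):
    T=np.linalg.inv(f["view"]); d=T[:3,:3]@np.array([(u-f["cx"])/f["fx"],(v-f["cy"])/f["fy"],1]); o=T[:3,3]
    return o+d*(h-o[2])/d[2]
E
python3 - <<'E'
from h import *
a=grab("scene"); b=grab("top")
im=np.vstack([a["frame"],b["frame"]])[:,:,::-1]
cv2.imwrite("pics/a.png",a["frame"][:,:,::-1]); cv2.imwrite("pics/b.png",b["frame"][:,:,::-1])
np.save("a.npy",a,allow_pickle=True); np.save("b.npy",b,allow_pickle=True)
for f in (a,b): print(np.linalg.inv(f["view"]).round(3),f["fx"],(f["z_map"]>0).mean())
print(arm.get_state())
E
```

```text
[[ 0.8   -0.251  0.545  0.052]
 [-0.6   -0.337  0.725 -0.578]
 [ 0.002 -0.907 -0.42   0.512]
 [ 0.     0.     0.     1.   ]] 467.91651139307686 0.99616015625
[[-0.06  -0.978  0.2    0.351]
 [-0.998  0.059 -0.014  0.068]
 [ 0.002 -0.2   -0.98   0.981]
 [ 0.     0.     0.     1.   ]] 389.30231102074987 0.99605859375
{'t': 0.1, 'q': array([ 1.47910716e+00,  3.59290310e-01,  1.11646148e-02, -3.29759455e-04,
       -1.22410503e+00, -2.88087792e-01]), 'qd': array([ 4.98258982e-04, -5.76778563e-05,  1.96750639e-03,  1.03066028e-04,
       -3.54066087e-04, -1.57970119e-03]), 'joint_efforts': array([-1.97691967e-03, -5.84167707e+01,  2.93752849e+01,  7.01564357e+00,
        1.01602566e-02, -4.55599275e-05]), 'eef_pos': array([0.25010464, 0.62651857, 0.24773482]), 'ee_rot': array([ 3.14012928e+00, -1.10342326e-04, -3.79889148e-01]), 'force': array([ 0.31749474, -0.07246946, -0.35707077]), 'moment': array([-0.01227333,  0.03909189,  0.01110162]), 'gripper_force': 0.0, 'width': 0.0876371195359868}
```

View pics/a.png

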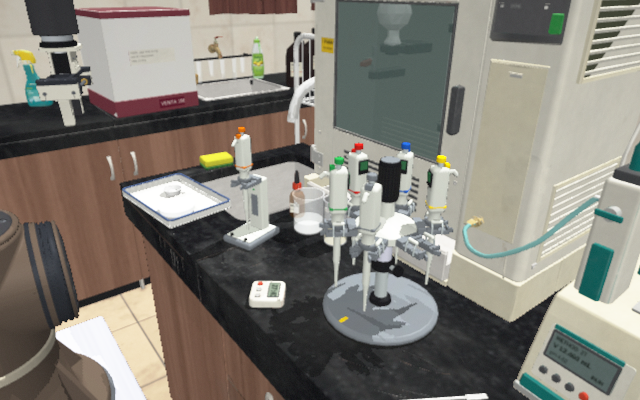

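View pics/b.png

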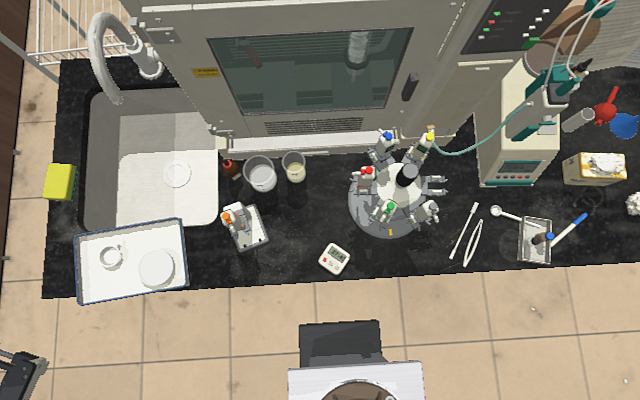

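The scene view shows the charger with the orange-banded pipette near (245,190), the carousel around (385,230), its yellow mark at (343,320) and the black grip at (390,175). In the top view the charger is at (240,225), the black grip at (406,175), and the empty fork at about (437,185), pointing right (−y).

```bash
python3 - <<'E'
from h import *
a=np.load("a.npy",allow_pickle=True).item(); b=np.load("b.npy",allow_pickle=True).item()
def st(n,W,m):
    p=W[m]; p=p[~np.isnan(p[:,0])]
    print(n,len(p),np.median(p,0).round(4),np.percentile(p,2,0).round(4),np.percentile(p,98,0).round(4))
for n,f in(("scene",a),("top",b)):
    W=cloud(f); hsv=cv2.cvtColor(f["frame"],cv2.COLOR_RGB2HSV); H,S,V=[hsv[...,i].astype(int) for i in range(3)]
    on=(W[...,0]>0.35)&(W[...,0]<0.85)&(abs(W[...,1])<0.5)
    st("yellowmark",W,on&(abs(H-25)<8)&(S>150)&(W[...,2]>0.005)&(W[...,2]<0.03)&(W[...,1]<0))
    st("orange",W,on&(H<18)&(H>5)&(S>150)&(W[...,2]>0.15)&(W[...,1]>0.1))
    for lo,hi in ((.2,.24),(.24,.30)):
        st("grip dark %s"%lo,W,on&(V<60)&(W[...,2]>lo)&(W[...,2]<hi)&(W[...,1]<0.1)&(W[...,1]>-0.2))
    # grip top
    m=on&(V<70)&(W[...,1]<0.1)&(W[...,1]>-0.15)&(W[...,2]>0.2); z=W[...,2][m]
    zt=np.percentile(z,97); print("ztop",zt); st("griptop",W,m&(abs(W[...,2]-zt)<.006))
    # disc rim of foot
    m=on&(W[...,2]>0.010)&(W[...,2]<0.022)&(S<60)&(V>70); 
    cnt,lab,sts,_=cv2.connectedComponentsWithStats(m.astype(np.uint8))
    for i in range(1,cnt):
        if sts[i,4]>150: st("lowgrey%d"%i,W,lab==i)
    m=on&(W[...,2]>0.15)&(W[...,2]<0.3)
    cnt,lab,sts,_=cv2.connectedComponentsWithStats(m.astype(np.uint8))
    for i in range(1,cnt):
        if sts[i,4]>60: st("high%d"%i,W,lab==i); print(sts[i])
    # carousel white head levels
    m=on&(W[...,2]>0.1)&(W[...,1]<0.12)&(W[...,1]>-0.2)&(S<50)&(V>150)
    h,e=np.histogram(W[...,2][m],bins=np.arange(.1,.34,.004)); print([(round(x,3),c) for x,c in zip(e,h) if c>15])
save(b,"c.png",(200,110,470,270),2.9)
save(a,"d.png",(210,110,470,345),2.5)
E
```

```text
yellowmark 26 [ 0.4625 -0.1133  0.0157] [ 0.4555 -0.1167  0.0137] [ 0.4694 -0.1093  0.0174]
orange 67 [0.4782 0.2353 0.2494] [0.4694 0.2271 0.1755] [0.4895 0.2465 0.2567]
grip dark 0.2 336 [ 0.5392 -0.125   0.2298] [ 0.5296 -0.1526  0.2127] [ 0.6044 -0.0494  0.2397]
grip dark 0.24 508 [ 0.5349 -0.1233  0.2564] [ 0.5283 -0.1535  0.2408] [ 0.6057 -0.0866  0.2737]
ztop 0.36537929112453105
griptop 24 [ 0.6778 -0.1145  0.3632] [ 0.6761 -0.1192  0.3595] [ 0.6799 -0.11    0.3666]
lowgrey2 499 [0.4076 0.4565 0.02  ] [0.3684 0.4259 0.0114] [0.4499 0.4978 0.0218]
lowgrey3 252 [0.4148 0.4032 0.0141] [0.3517 0.3903 0.0102] [0.5267 0.4813 0.0194]
lowgrey11 744 [0.4817 0.2281 0.018 ] [0.4402 0.1944 0.0106] [0.5461 0.2718 0.021 ]
lowgrey21 5372 [ 0.5261 -0.1354  0.0156] [ 0.4537 -0.2039  0.0107] [ 0.6284 -0.0299  0.019 ]
lowgrey22 544 [ 0.6801 -0.2453  0.0175] [ 0.674  -0.2816  0.0108] [ 0.8348 -0.1167  0.0219]
lowgrey23 726 [0.4015 0.0255 0.0163] [ 0.3689 -0.0051  0.0109] [0.4362 0.0642 0.019 ]
lowgrey24 153 [ 0.566  -0.3723  0.0146] [ 0.5636 -0.3939  0.0104] [ 0.5739 -0.3556  0.0214]
high1 421 [0
[... 3782 characters left out ...]
gh9 99 [ 0.7121 -0.4727  0.2605] [ 0.7043 -0.4843  0.2309] [ 0.7218 -0.4683  0.291 ]
[569  71  20  23  99]
high13 338 [0.479  0.2329 0.2356] [0.4587 0.2248 0.151 ] [0.4985 0.2506 0.2567]
[221 209  24  24 338]
[(np.float64(0.1), np.int64(16)), (np.float64(0.104), np.int64(23)), (np.float64(0.16), np.int64(66)), (np.float64(0.164), np.int64(367)), (np.float64(0.168), np.int64(478)), (np.float64(0.172), np.int64(315)), (np.float64(0.176), np.int64(218)), (np.float64(0.18), np.int64(67)), (np.float64(0.252), np.int64(48)), (np.float64(0.256), np.int64(132)), (np.float64(0.26), np.int64(342)), (np.float64(0.264), np.int64(46)), (np.float64(0.272), np.int64(96)), (np.float64(0.276), np.int64(98))]
```

View pics/c.png

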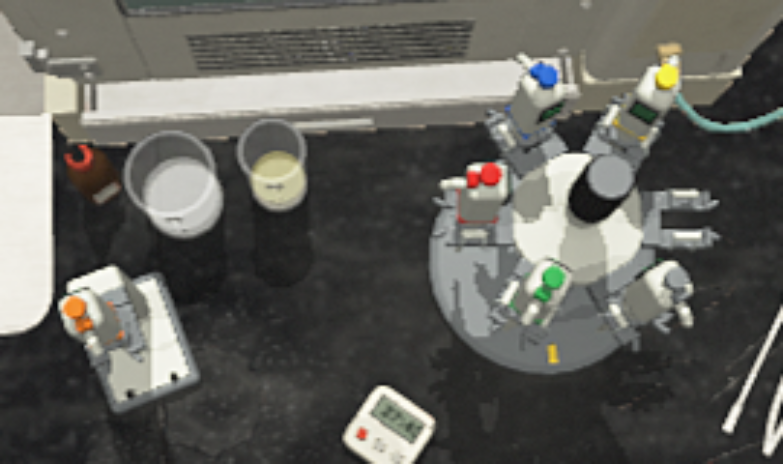

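View pics/d.png

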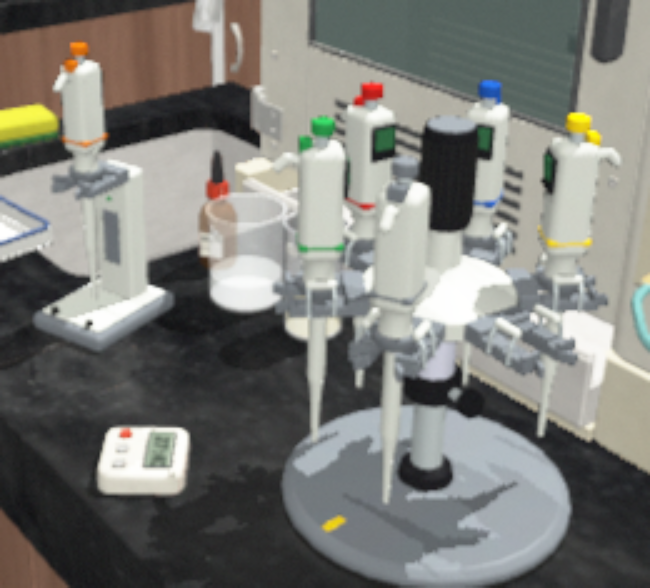

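The crops show the empty fork at top-crop (685,215), pointing about −y, so q is near π/2. The clip rollers are visible at scene-crop (490,330), and the charger foot is rotated about 20° with the fork opening towards its lower front.

```bash
python3 - <<'E'
from h import *
a=np.load("a.npy",allow_pickle=True).item(); b=np.load("b.npy",allow_pickle=True).item()
ax=np.array([.5455,-.113])
med=lambda p:np.nanmedian(p,0).round(4)
for n,f in(("scene",a),("top",b)):
    print("==",n)
    W=cloud(f); hsv=cv2.cvtColor(f["frame"],cv2.COLOR_RGB2HSV); H,S,V=[hsv[...,i].astype(int) for i in range(3)]
    x,y,z=W[...,0],W[...,1],W[...,2]; r=np.hypot(x-ax[0],y-ax[1]); th=np.degrees(np.arctan2(y-ax[1],x-ax[0]))
    # foot disc circle from rim points
    m=(r<.12)&(z>.012)&(z<.02)&(S<60); 
    big=cv2.convexHull(W[m][:,:2].astype(np.float32)); print("foot enclosing",cv2.minEnclosingCircle(big))
    g=(r<.03)&(z>.21); zt=np.percentile(z[g],98); t=g&(z>zt-.004); print("griptop z",zt, med(W[t]), t.sum(), W[t].min(0).round(4),W[t].max(0).round(4))
    s=(r<.03)&(z>.22)&(z<zt-.01)
    if s.sum()>20:  # circle fit, visible side
        from scipy.optimize import least_squares
        p=W[s][:,:2]; q=least_squares(lambda c:np.hypot(p[:,0]-c[0],p[:,1]-c[1])-.0165,ax,loss="soft_l1",f_scale=.001).x; print("grip axis",q.round(4),s.sum())
    for nm,lo,hi in(("red",172,8),("green",45,80),("blue",100,125),("yellow",20,33)):
        hm=((H>=lo)|(H<=hi)) if lo>hi else (H>=lo)&(H<=hi)
        k=hm&(S>120)&(V>80)&(r>.05)&(r<.12)&(z>.24)
        if k.sum(): zz=np.percentile(z[k],95); kk=k&(z>zz-.006); print(nm,k.sum(),"top",zz.round(4),med(W[kk]),"r",np.median(r[kk]).round(4),"th",np.median(th[kk]).round(1), zz)
    # empty seat fork: towards -y
    k=(r>.075)&(r<.108)&(z>.13)&(z<.2)&(abs(th+90)<32)
    print("fork",k.sum(),med(W[k]),np.percentile(th[k],[5,25,50,75,95]).round(1),np.percentile(z[k],[5,25,50,75,95]).round(4))
    k2=k&(r>.09); print("fork outer",med(W[k2]),"mean th",th[k2].mean(), (th[k2].max()+th[k2].min())/2)
    # charger
    m=(x>.40)&(x<.60)&(y>.15)&(y<.30)&(z>.006)&(z<.022)
    rect=cv2.minAreaRect(W[m][:,:2].astype(np.float32)); print("chfoot",rect)
    for lo,hi in((.165,.20),(.20,.225),(.225,.24),(.24,.262)):
        k=(x>.42)&(x<.54)&(y>.19)&(y<.28)&(z>lo)&(z<hi); p=W[k]
        if len(p): print("pip",lo,len(p),med(p),p.min(0).round(4),p.max(0).round(4))
    k=(H<18)&(H>5)&(S>150)&(x>.42)&(x<.54)&(y>.2)&(y<.28)&(z>.2); zz=np.percentile(z[k],95); print("orange top",zz,med(W[k&(z>zz-.005)]),k.sum())
    k=(H<18)&(H>5)&(S>150)&(x>.42)&(x<.54)&(y>.2)&(y<.28)&(z<.2)&(z>.15); print("band",med(W[k]),k.sum())
    k=(x>.42)&(x<.56)&(y>.17)&(y<.3)&(z>.125)&(z<.163); rect=cv2.minAreaRect(W[k][:,:2].astype(np.float32)); print("chhead",rect,k.sum())
E
```

```text
== scene
foot enclosing ((0.5442971587181091, -0.11362611502408981), 0.09724140912294388)
griptop z 0.27610074808619217 [ 0.5427 -0.1153  0.2756] 161 [ 0.5291 -0.1285  0.2722] [ 0.5613 -0.0974  0.2768]
grip axis [ 0.5459 -0.1121] 587
red 65 top 0.2801 [ 0.5483 -0.0389  0.2786] r 0.0743 th 87.9 0.2801007805369529
green 168 top 0.2795 [ 0.4785 -0.0729  0.2774] r 0.078 th 148.9 0.2795062142100991
blue 61 top 0.2796 [ 0.6127 -0.0812  0.2777] r 0.0744 th 25.3 0.2796276547209725
yellow 101 top 0.2798 [ 0.6062 -0.1583  0.278 ] r 0.0763 th -36.7 0.27976297852546184
fork 440 [ 0.5311 -0.2001  0.1636] [-108.6 -105.9  -98.8  -86.9  -81.9] [0.1571 0.1608 0.1636 0.1673 0.1783]
fork outer [ 0.5299 -0.2092  0.1625] mean th -95.82815760369964 -95.19076532879542
chfoot ((0.5192278027534485, 0.23572289943695068), (0.1070193350315094, 0.17607784271240234), 82.09236145019531)
pip 0.165 244 [0.477  0.2308 0.1834] [0.4674 0.224  0.1653] [0.4998 0.2496 0.1999]
pip 0.2 199 [0.4768 0.231  0.2129] [0.4574 0.2243 0.2001] [0.5032 0.2491 0.225 ]
pip 0.225 138 [0.4771 0.2312 0.2327] [0.4552 0.2236 0.2251] [0.5026
[... 1001 characters left out ...]
  0.1645] mean th -94.08530607791464 -94.3414586076963
chfoot ((0.5187503695487976, 0.22616633772850037), (0.08728273212909698, 0.17211349308490753), 82.36722564697266)
pip 0.165 50 [0.4758 0.2281 0.1833] [0.4691 0.2237 0.1706] [0.4989 0.2461 0.1997]
pip 0.2 42 [0.476  0.2275 0.2129] [0.4686 0.2247 0.2006] [0.4941 0.2456 0.2248]
pip 0.225 144 [0.4788 0.2327 0.236 ] [0.4552 0.2242 0.2254] [0.5008 0.2533 0.24  ]
pip 0.24 93 [0.4808 0.2376 0.2529] [0.4707 0.2307 0.24  ] [0.4929 0.2518 0.2579]
orange top 0.2570777882899774 [0.4825 0.2402 0.2558] 62
band [0.4755 0.2265 0.1798] 3
chhead ((0.49475231766700745, 0.24245239794254303), (0.07868903130292892, 0.04166892543435097), 17.837886810302734) 341
```

Measured values:
- Carousel axis: (0.5455, −0.113), with the grip top at 0.276. That puts the seat floor near 0.164.
- Carousel angle: q ≈ 86.4°.
- Charger yaw: about 17°.

I'll move above the grip now.

{"fn": "jog_arm", "kwargs": {"targets": [{"dx":0,"dy":0,"dz":-40,"gripper":0.43},{"dx":549,"dy":577,"dz":-132,"rz":-0.88,"gripper":0.43},{"dx":549,"dy":577,"dz":-132,"rz":-0.88,"gripper":0.43},{"dx":549,"dy":577,"dz":-132,"rz":-0.88,"gripper":0.43},{"dx":549,"dy":577,"dz":-132,"rz":-0.88,"gripper":0.43},{"dx":549,"dy":577,"dz":-132,"rz":-0.88,"gripper":0.43},{"dx":549,"dy":577,"dz":-132,"rz":-0.88,"gripper":0.43},{"dx":549,"dy":577,"dz":-132,"rz":-0.88,"gripper":0.43}], "force": 30}}

```text
invalid input at $.targets[0]: expected keys dx, dy, dz, rx, ry, rz, gripper
```

```bash
cat > go.py <<'E'
import sys,numpy as np
from h import *
from scipy.spatial.transform import Rotation as R
s=arm.get_state(); r=R.from_euler("xyz",s["ee_rot"]); x,y,z,yaw=map(float,sys.argv[1:5])
d=r.inv().apply(np.array([x,y,z])-s["eef_pos"])*1000
g=R.from_euler("xyz",[np.pi,0,yaw])
print("at",s["eef_pos"].round(4),s["ee_rot"].round(4),"t",s["t"],"w",round(s["width"],4),"F",s["force"].round(2),"gf",s["gripper_force"])
print("d",d.round(1),"rot",(r.inv()*g).as_rotvec().round(3))
E
python3 go.py .5455 -.113 .38 .5
python3 - <<'E'
from h import *
from scipy.optimize import least_squares
P=[]
for n in "ab":
    f=np.load(n+".npy",allow_pickle=True).item(); W=cloud(f); hsv=cv2.cvtColor(f["frame"],cv2.COLOR_RGB2HSV); H,S=hsv[...,0],hsv[...,1]
    x,y,z=W[...,0],W[...,1],W[...,2]; near=np.hypot(x-.482,y-.238)<.03
    k=near&(H<18)&(H>5)&(S>150)&(z>.249); p=W[k]; print("btn",n,len(p),p.min(0).round(4),p.max(0).round(4),p.mean(0).round(4))
    k=near&(z>.17)&(z<.215); p=W[k]; 
    for e,g in ((p,n),):
        q=least_squares(lambda c:np.hypot(p[:,0]-c[0],p[:,1]-c[1])-.0135,[.482,.238],loss="soft_l1",f_scale=.001).x; print("handle",g,q.round(4),len(p))
    k=near&(z>.222)&(z<.238)&(np.hypot(x-.482,y-.238)>.019); p=W[k]; print("rest",len(p),p.mean(0).round(4))
E
```

```text
at [0.2501 0.6265 0.2477] [ 3.1401e+00 -1.0000e-04 -3.7990e-01] t 0.1 w 0.0876 F [ 0.32 -0.07 -0.36] gf 0.0
d [ 548.6  577.5 -131.4] rot [ 0.001  0.001 -0.88 ]
btn a 36 [0.4764 0.2329 0.249 ] [0.4897 0.2451 0.257 ] [0.4827 0.237  0.2533]
handle a [0.4832 0.2403] 342
rest 25 [0.4665 0.2327 0.2293]
btn b 40 [0.4768 0.2342 0.2529] [0.4887 0.2467 0.2579] [0.4828 0.2398 0.2557]
handle b [0.483  0.2381] 74
rest 22 [0.4646 0.2336 0.2307]
```

{"fn": "jog_arm", "kwargs": {"targets": [{"dx":0,"dy":0,"dz":-40,"rx":0,"ry":0,"rz":0,"gripper":0.43},{"dx":549,"dy":577,"dz":-132,"rx":0,"ry":0,"rz":-0.88,"gripper":0.43},{"dx":549,"dy":577,"dz":-132,"rx":0,"ry":0,"rz":-0.88,"gripper":0.43},{"dx":549,"dy":577,"dz":-132,"rx":0,"ry":0,"rz":-0.88,"gripper":0.43},{"dx":549,"dy":577,"dz":-132,"rx":0,"ry":0,"rz":-0.88,"gripper":0.43},{"dx":549,"dy":577,"dz":-132,"rx":0,"ry":0,"rz":-0.88,"gripper":0.43},{"dx":549,"dy":577,"dz":-132,"rx":0,"ry":0,"rz":-0.88,"gripper":0.43},{"dx":549,"dy":577,"dz":-132,"rx":0,"ry":0,"rz":-0.88,"gripper":0.43}], "force": 30}}

```text
t: 0.77
eef_pos: [0.358, 0.3559, 0.322]
ee_rot: [3.142, 0.0, 0.501]
force: [0.9, -0.1, 0.3]
width: 0.0503
gripper_force: 0.0
```

```bash
python3 go.py .5455 -.113 .38 .5
```

```text
at [0.358  0.3559 0.322 ] [3.1415e+00 2.0000e-04 5.0130e-01] t 0.7667 w 0.0503 F [ 0.88 -0.1   0.28] gf 0.0
d [-60.9 501.3 -57.9] rot [0.    0.    0.001]
```

{"fn": "jog_arm", "kwargs": {"targets": [{"dx":-10,"dy":30,"dz":-30,"rx":0,"ry":0,"rz":0,"gripper":0.43},{"dx":-25,"dy":60,"dz":-58,"rx":0,"ry":0,"rz":0,"gripper":0.43},{"dx":-61,"dy":501,"dz":-58,"rx":0,"ry":0,"rz":0,"gripper":0.43},{"dx":-61,"dy":501,"dz":-58,"rx":0,"ry":0,"rz":0,"gripper":0.43},{"dx":-61,"dy":501,"dz":-58,"rx":0,"ry":0,"rz":0,"gripper":0.43},{"dx":-61,"dy":501,"dz":-58,"rx":0,"ry":0,"rz":0,"gripper":0.43},{"dx":-61,"dy":501,"dz":-58,"rx":0,"ry":0,"rz":0,"gripper":0.43},{"dx":-61,"dy":501,"dz":-58,"rx":0,"ry":0,"rz":0,"gripper":0.43}], "force": 30}}

```text
t: 1.43
eef_pos: [0.4641, 0.0651, 0.3791]
ee_rot: [-3.141, -0.001, 0.495]
force: [0.4, 0.5, -0.2]
width: 0.0502
gripper_force: 0.0
```

```bash
python3 go.py .5455 -.113 .38 .5
```

```text
at [0.4641 0.0651 0.3791] [-3.1413e+00 -6.0000e-04  4.9520e-01] t 1.4333 w 0.0502 F [ 0.36  0.51 -0.24] gf 0.0
d [-13.  195.4  -1. ] rot [-0.    -0.001 -0.005]
```

{"fn": "jog_arm", "kwargs": {"targets": [{"dx":-13,"dy":195,"dz":0,"rx":0,"ry":0,"rz":0,"gripper":0.43},{"dx":-13,"dy":195,"dz":0,"rx":0,"ry":0,"rz":0,"gripper":0.43},{"dx":-13,"dy":195,"dz":0,"rx":0,"ry":0,"rz":0,"gripper":0.43},{"dx":-13,"dy":195,"dz":0,"rx":0,"ry":0,"rz":0,"gripper":0.43},{"dx":-13,"dy":195,"dz":0,"rx":0,"ry":0,"rz":0,"gripper":0.43},{"dx":-13,"dy":195,"dz":0,"rx":0,"ry":0,"rz":0,"gripper":0.43},{"dx":-13,"dy":195,"dz":20,"rx":0,"ry":0,"rz":0,"gripper":0.43},{"dx":-13,"dy":195,"dz":40,"rx":0,"ry":0,"rz":0,"gripper":0.43}], "force": 30}}

```text
t: 2.1
eef_pos: [0.5456, -0.1114, 0.3386]
ee_rot: [3.141, -0.001, 0.493]
force: [-0.2, -0.6, -0.9]
width: 0.0497
gripper_force: 0.0
```

```bash
python3 go.py .5455 -.113 .262 .5
```

```text
at [ 0.5456 -0.1114  0.3386] [ 3.1412e+00 -1.2000e-03  4.9290e-01] t 2.1 w 0.0497 F [-0.2  -0.61 -0.91] gf 0.0
d [-1.   1.4 76.6] rot [ 0.    -0.001 -0.007]
```

{"fn": "jog_arm", "kwargs": {"targets": [{"dx":-1,"dy":1,"dz":20,"rx":0,"ry":0,"rz":0,"gripper":0.43},{"dx":-1,"dy":1,"dz":40,"rx":0,"ry":0,"rz":0,"gripper":0.43},{"dx":-1,"dy":1,"dz":60,"rx":0,"ry":0,"rz":0,"gripper":0.43},{"dx":-1,"dy":1,"dz":76,"rx":0,"ry":0,"rz":0,"gripper":0.43},{"dx":-1,"dy":1,"dz":76,"rx":0,"ry":0,"rz":0,"gripper":0.43},{"dx":-1,"dy":1,"dz":76,"rx":0,"ry":0,"rz":0,"gripper":0.43},{"dx":-1,"dy":1,"dz":76,"rx":0,"ry":0,"rz":0,"gripper":0.8},{"dx":-1,"dy":1,"dz":76,"rx":0,"ry":0,"rz":0,"gripper":0.8}], "force": 30}}

```text
t: 2.77
eef_pos: [0.5455, -0.1119, 0.2643]
ee_rot: [3.141, -0.002, 0.495]
force: [0.5, 0.1, 0.1]
width: 0.0417
gripper_force: 0.0
```

```bash
python3 go.py .5455 -.113 .262 -1.01
```

```text
at [ 0.5455 -0.1119  0.2643] [ 3.1406e+00 -1.8000e-03  4.9500e-01] t 2.7667 w 0.0417 F [0.48 0.13 0.09] gf 0.0
d [-0.5  1.   2.3] rot [-1.000e-03 -2.000e-03  1.505e+00]
```

{"fn": "jog_arm", "kwargs": {"targets": [{"dx":0,"dy":1,"dz":2,"rx":0,"ry":0,"rz":0,"gripper":0.9},{"dx":0,"dy":1,"dz":2,"rx":0,"ry":0,"rz":0,"gripper":0.9},{"dx":0,"dy":1,"dz":2,"rx":0,"ry":0,"rz":0,"gripper":0.9},{"dx":0,"dy":1,"dz":2,"rx":0,"ry":0,"rz":0,"gripper":0.9},{"dx":0,"dy":1,"dz":2,"rx":0,"ry":0,"rz":0.05,"gripper":0.9},{"dx":0,"dy":1,"dz":2,"rx":0,"ry":0,"rz":0.13,"gripper":0.9},{"dx":0,"dy":1,"dz":2,"rx":0,"ry":0,"rz":0.22,"gripper":0.9},{"dx":0,"dy":1,"dz":2,"rx":0,"ry":0,"rz":0.3,"gripper":0.9}], "force": 30}}

```text
t: 3.43
eef_pos: [0.5458, -0.1128, 0.2618]
ee_rot: [3.141, -0.002, 0.191]
force: [-0.4, 2.0, 4.7]
width: 0.0324
gripper_force: 30.0
```

```bash
python3 go.py .5455 -.113 .262 -1.01
```

```text
at [ 0.5458 -0.1128  0.2618] [ 3.1412e+00 -1.6000e-03  1.9080e-01] t 3.4333 w 0.0324 F [-0.4   2.    4.68] gf 29.997027218341827
d [-0.3  0.1 -0.2] rot [-1.000e-03 -2.000e-03  1.201e+00]
```

{"fn": "jog_arm", "kwargs": {"targets": [{"dx":0,"dy":0,"dz":0,"rx":0,"ry":0,"rz":0.09,"gripper":0.9},{"dx":0,"dy":0,"dz":0,"rx":0,"ry":0,"rz":0.19,"gripper":0.9},{"dx":0,"dy":0,"dz":0,"rx":0,"ry":0,"rz":0.29,"gripper":0.9},{"dx":0,"dy":0,"dz":0,"rx":0,"ry":0,"rz":0.39,"gripper":0.9},{"dx":0,"dy":0,"dz":0,"rx":0,"ry":0,"rz":0.49,"gripper":0.9},{"dx":0,"dy":0,"dz":0,"rx":0,"ry":0,"rz":0.59,"gripper":0.9},{"dx":0,"dy":0,"dz":0,"rx":0,"ry":0,"rz":0.69,"gripper":0.9},{"dx":0,"dy":0,"dz":0,"rx":0,"ry":0,"rz":0.78,"gripper":0.9}], "force": 30}}

```text
t: 4.1
eef_pos: [0.5457, -0.1134, 0.2618]
ee_rot: [3.141, -0.002, -0.59]
force: [-0.4, -1.5, 5.7]
width: 0.0326
gripper_force: 30.0
```

{"fn": "jog_arm", "kwargs": {"targets": [{"dx":0,"dy":0,"dz":0,"rx":0,"ry":0,"rz":0.09,"gripper":0.9},{"dx":0,"dy":0,"dz":0,"rx":0,"ry":0,"rz":0.18,"gripper":0.9},{"dx":0,"dy":0,"dz":0,"rx":0,"ry":0,"rz":0.27,"gripper":0.9},{"dx":0,"dy":0,"dz":0,"rx":0,"ry":0,"rz":0.35,"gripper":0.9},{"dx":0,"dy":0,"dz":0,"rx":0,"ry":0,"rz":0.4,"gripper":0.9},{"dx":0,"dy":0,"dz":0,"rx":0,"ry":0,"rz":0.42,"gripper":0.9},{"dx":0,"dy":0,"dz":0,"rx":0,"ry":0,"rz":0.42,"gripper":0.9},{"dx":0,"dy":0,"dz":0,"rx":0,"ry":0,"rz":0.42,"gripper":0.9}], "force": 30}}

```text
t: 4.77
eef_pos: [0.5454, -0.1137, 0.2617]
ee_rot: [3.142, -0.001, -1.005]
force: [-1.8, -1.1, 6.1]
width: 0.0323
gripper_force: 30.0
```

```bash
python3 go.py .5455 -.113 .262 -1.01
cat > ang.py <<'E'
from h import *
ax=np.array([.5455,-.113])
for n in("scene","top"):
    f=grab(n); np.save("k_%s.npy"%n,f,allow_pickle=True)
    W=cloud(f); hsv=cv2.cvtColor(f["frame"],cv2.COLOR_RGB2HSV); H,S,V=[hsv[...,i].astype(int) for i in range(3)]
    x,y,z=W[...,0],W[...,1],W[...,2]; r=np.hypot(x-ax[0],y-ax[1]); th=np.degrees(np.arctan2(y-ax[1],x-ax[0]))%360
    for nm,lo,hi in(("red",172,8),("green",45,80),("blue",100,125),("yellow",20,33)):
        hm=((H>=lo)|(H<=hi)) if lo>hi else (H>=lo)&(H<=hi)
        k=hm&(S>120)&(V>80)&(r>.05)&(r<.12)&(z>.24)
        if k.sum()>10: zz=np.percentile(z[k],95); kk=k&(z>zz-.006); print(n,nm,kk.sum(),W[kk].mean(0).round(4),"th",np.median(th[kk]).round(1))
    k=(r>.092)&(r<.108)&(z>.14)&(z<.182)&(abs(th-180)<25)
    if k.sum()>9:
      L=k&(th<180);G=k&(th>180); print(n,"fork",k.sum(),"y range",y[k].min().round(4),y[k].max().round(4),"mean th",th[k].mean().round(1),L.sum(),G.sum(),"inner edges",y[k&(y>-.113)].min().round(4),y[k&(y<-.113)].max().round(4))
E
python3 ang.py; python3 -c "
from h import *
f=np.load('k_top.npy',allow_pickle=True).item(); save(f,'e.png',(300,110,470,260),4)
f=np.load('k_scene.npy',allow_pickle=True).item(); save(f,'e2.png',(300,110,470,345),2.5)"
```

```text
at [ 0.5454 -0.1137  0.2617] [ 3.1415e+00 -1.5000e-03 -1.0050e+00] t 4.7667 w 0.0323 F [-1.76 -1.1   6.14] gf 30.000784993171692
d [-0.5 -0.4 -0.3] rot [ 0.    -0.001  0.005]
scene red 46 [ 0.6211 -0.1152  0.2778] th 355.9
scene green 45 [ 0.5745 -0.0849  0.2499] th 112.9
scene blue 51 [ 0.5812 -0.183   0.2774] th 296.6
scene yellow 8 [ 0.4908 -0.1509  0.3484] th 215.1
scene fork 172 y range -0.1345 -0.0916 mean th 181.1 82 90 inner edges -0.1063 -0.1202
top green 32 [ 0.5833 -0.0448  0.2793] th 61.0
top yellow 4 [ 0.492  -0.1475  0.3492] th 216.4Traceback (most recent call last):
  File "ang.py", line 13, in <module>
    L=k&(th<180);G=k&(th>180); print(n,"fork",k.sum(),"y range",y[k].min().round(4),y[k].max().round(4),"mean th",th[k].mean().round(1),L.sum(),G.sum(),"inner edges",y[k&(y>-.113)].min().round(4),y[k&(y<-.113)].max().round(4))
                                                                                                                                                                      ~~~~~~~~~~~~~~~~~~^^
    return umr_minimum(a, axis, None, out, keepdims, initial, where)
ValueError: zero-size array to reduction operation minimum which has no identity
```

View pics/e.png

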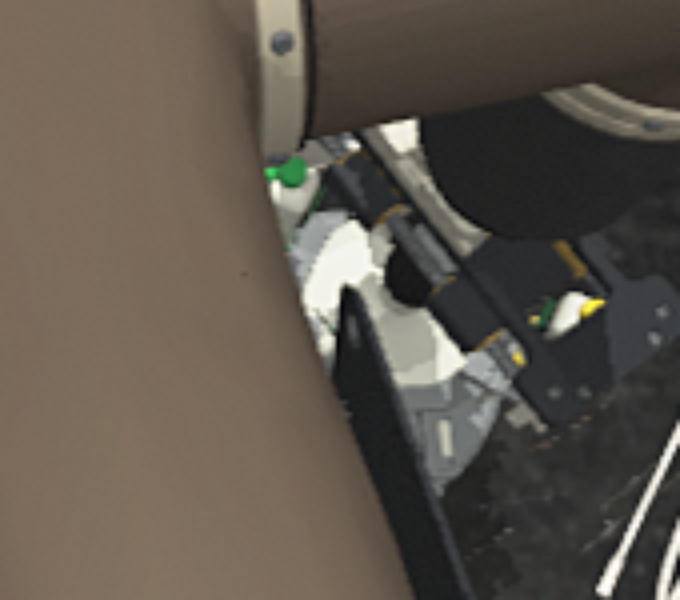

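The fork edges are centred at y = −0.1132, so the empty place faces the front to within about 1°. I'll release and rise.

{"fn": "jog_arm", "kwargs": {"targets": [{"dx":0,"dy":0,"dz":0,"rx":0,"ry":0,"rz":0,"gripper":0.43},{"dx":0,"dy":0,"dz":0,"rx":0,"ry":0,"rz":0,"gripper":0.43},{"dx":0,"dy":0,"dz":0,"rx":0,"ry":0,"rz":0,"gripper":0.43},{"dx":0,"dy":0,"dz":-20,"rx":0,"ry":0,"rz":0,"gripper":0.43},{"dx":0,"dy":0,"dz":-50,"rx":0,"ry":0,"rz":0,"gripper":0.43},{"dx":0,"dy":0,"dz":-85,"rx":0,"ry":0,"rz":0,"gripper":0.43},{"dx":0,"dy":0,"dz":-118,"rx":0,"ry":0,"rz":0,"gripper":0.43},{"dx":0,"dy":0,"dz":-118,"rx":0,"ry":0,"rz":0,"gripper":0.43}], "force": 30}}

```text
t: 5.53
eef_pos: [0.5474, -0.1135, 0.386]
ee_rot: [-3.134, -0.006, -1.005]
force: [0.0, -0.2, 1.1]
width: 0.0495
gripper_force: 0.0
```

```bash
python3 go.py .4828 .239 .36 .302
```

```text
at [ 0.5474 -0.1135  0.386 ] [-3.134  -0.0064 -1.0047] t 5.5333 w 0.0495 F [ 0.01 -0.2   1.14] gf 0.0
d [-332.3 -134.3   24.9] rot [-0.002 -0.01  -1.307]
```

{"fn": "jog_arm", "kwargs": {"targets": [{"dx":-40,"dy":-16,"dz":0,"rx":0,"ry":0,"rz":-0.11,"gripper":0.3},{"dx":-332,"dy":-134,"dz":20,"rx":0,"ry":-0.01,"rz":-1.307,"gripper":0.3},{"dx":-332,"dy":-134,"dz":20,"rx":0,"ry":-0.01,"rz":-1.307,"gripper":0.3},{"dx":-332,"dy":-134,"dz":20,"rx":0,"ry":-0.01,"rz":-1.307,"gripper":0.3},{"dx":-332,"dy":-134,"dz":20,"rx":0,"ry":-0.01,"rz":-1.307,"gripper":0.3},{"dx":-332,"dy":-134,"dz":20,"rx":0,"ry":-0.01,"rz":-1.307,"gripper":0.3},{"dx":-332,"dy":-134,"dz":20,"rx":0,"ry":-0.01,"rz":-1.307,"gripper":0.3},{"dx":-332,"dy":-134,"dz":20,"rx":0,"ry":-0.01,"rz":-1.307,"gripper":0.3}], "force": 25}}

```text
t: 6.2
eef_pos: [0.4841, 0.2163, 0.3604]
ee_rot: [-3.138, 0.006, -0.014]
force: [0.8, 0.1, 0.3]
width: 0.0616
gripper_force: 0.0
```

```bash
python3 go.py .4828 .239 .36 .302
```

```text
at [0.4841 0.2163 0.3604] [-3.1379  0.006  -0.0137] t 6.2 w 0.0616 F [0.8  0.12 0.35] gf 0.0
d [ -1.6 -22.7   0.5] rot [-0.005  0.005 -0.316]
```

{"fn": "jog_arm", "kwargs": {"targets": [{"dx":-1.6,"dy":-22.7,"dz":0,"rx":0,"ry":0,"rz":-0.11,"gripper":0.3},{"dx":-1.6,"dy":-22.7,"dz":0,"rx":0,"ry":0,"rz":-0.22,"gripper":0.3},{"dx":-1.6,"dy":-22.7,"dz":0,"rx":0,"ry":0,"rz":-0.316,"gripper":0.3},{"dx":-1.6,"dy":-22.7,"dz":0,"rx":0,"ry":0,"rz":-0.316,"gripper":0.3},{"dx":-1.6,"dy":-22.7,"dz":0,"rx":0,"ry":0,"rz":-0.316,"gripper":0.3},{"dx":-1.6,"dy":-22.7,"dz":20,"rx":0,"ry":0,"rz":-0.316,"gripper":0.3},{"dx":-1.6,"dy":-22.7,"dz":40,"rx":0,"ry":0,"rz":-0.316,"gripper":0.3},{"dx":-1.6,"dy":-22.7,"dz":40,"rx":0,"ry":0,"rz":-0.316,"gripper":0.3}], "force": 25}}

```text
t: 6.87
eef_pos: [0.4822, 0.236, 0.3169]
ee_rot: [-3.138, 0.01, 0.291]
force: [-0.1, -0.5, -0.2]
width: 0.0611
gripper_force: 0.0
```

```bash
python3 go.py .4828 .239 .225 .302; sed -i 's/k.sum()>9/k.sum()>30/' ang.py; python3 ang.py
```

```text
at [0.4822 0.236  0.3169] [-3.1378  0.0104  0.2915] t 6.8667 w 0.0611 F [-0.13 -0.53 -0.22] gf 0.0
d [ 2.4 -2.3 91.9] rot [-0.004  0.01  -0.011]
scene red 47 [ 0.6212 -0.115   0.2776] th 356.4
scene green 40 [ 0.5822 -0.048   0.2774] th 60.2
scene blue 51 [ 0.5812 -0.1831  0.2774] th 296.7
scene yellow 74 [ 0.5042 -0.1818  0.2778] th 239.0
scene fork 171 y range -0.1343 -0.0911 mean th 181.3 80 91 inner edges -0.1054 -0.1188
top red 46 [ 0.6226 -0.1126  0.2791] th 4.3
top green 38 [ 0.5839 -0.045   0.2792] th 61.1
top blue 45 [ 0.5839 -0.1801  0.2784] th 299.7
top yellow 53 [ 0.506  -0.1802  0.2787] th 239.6
top fork 71 y range -0.1339 -0.0924 mean th 179.4 37 34 inner edges -0.1057 -0.1216
```

{"fn": "jog_arm", "kwargs": {"targets": [{"dx":2,"dy":-2,"dz":0,"rx":-0.004,"ry":0.01,"rz":-0.011,"gripper":0.3},{"dx":2,"dy":-2,"dz":20,"rx":-0.004,"ry":0.01,"rz":-0.011,"gripper":0.3},{"dx":2,"dy":-2,"dz":40,"rx":-0.004,"ry":0.01,"rz":-0.011,"gripper":0.3},{"dx":2,"dy":-2,"dz":60,"rx":-0.004,"ry":0.01,"rz":-0.011,"gripper":0.3},{"dx":2,"dy":-2,"dz":80,"rx":-0.004,"ry":0.01,"rz":-0.011,"gripper":0.3},{"dx":2,"dy":-2,"dz":90,"rx":-0.004,"ry":0.01,"rz":-0.011,"gripper":0.3},{"dx":2,"dy":-2,"dz":90,"rx":-0.004,"ry":0.01,"rz":-0.011,"gripper":0.3},{"dx":2,"dy":-2,"dz":90,"rx":-0.004,"ry":0.01,"rz":-0.011,"gripper":0.3}], "force": 25}}

```text
t: 7.63
eef_pos: [0.485, 0.2404, 0.2316]
ee_rot: [-3.141, -0.006, 0.307]
force: [0.4, -0.1, 1.0]
width: 0.0613
gripper_force: 0.0
```

```bash
python3 go.py .4828 .239 .225 .302
```

```text
at [0.485  0.2404 0.2316] [-3.1408 -0.0062  0.3068] t 7.6333 w 0.0613 F [ 0.43 -0.1   1.04] gf 0.0
d [-2.6  0.6  6.6] rot [-0.001 -0.006  0.005]
```

{"fn": "jog_arm", "kwargs": {"targets": [{"dx":0,"dy":0,"dz":0,"rx":0,"ry":0,"rz":0,"gripper":0.3},{"dx":0,"dy":0,"dz":0,"rx":0,"ry":0,"rz":0,"gripper":0.3},{"dx":0,"dy":0,"dz":0,"rx":0,"ry":0,"rz":0,"gripper":0.3},{"dx":0,"dy":0,"dz":0,"rx":0,"ry":0,"rz":0,"gripper":0.3},{"dx":0,"dy":0,"dz":0,"rx":0,"ry":0,"rz":0,"gripper":0.3},{"dx":0,"dy":0,"dz":0,"rx":0,"ry":0,"rz":0,"gripper":0.3},{"dx":0,"dy":0,"dz":0,"rx":0,"ry":0,"rz":0,"gripper":0.3},{"dx":0,"dy":0,"dz":0,"rx":0,"ry":0,"rz":0,"gripper":0.3}], "force": 25}}

```text
t: 8.3
eef_pos: [0.4845, 0.2401, 0.2306]
ee_rot: [-3.141, -0.005, 0.307]
force: [0.1, -0.8, 0.5]
width: 0.0613
gripper_force: 0.0
```

```bash
python3 go.py .4828 .239 .225 .302
```

```text
at [0.4845 0.2401 0.2306] [-3.1405 -0.0052  0.3067] t 8.3 w 0.0613 F [ 0.07 -0.84  0.51] gf 0.0
d [-1.9  0.5  5.6] rot [-0.001 -0.005  0.005]
```

{"fn": "jog_arm", "kwargs": {"targets": [{"dx":-2,"dy":0.5,"dz":6,"rx":0,"ry":-0.005,"rz":0.005,"gripper":0.3},{"dx":-2,"dy":0.5,"dz":6,"rx":0,"ry":-0.005,"rz":0.005,"gripper":0.3},{"dx":-2,"dy":0.5,"dz":6,"rx":0,"ry":-0.005,"rz":0.005,"gripper":0.3},{"dx":-2,"dy":0.5,"dz":6,"rx":0,"ry":-0.005,"rz":0.005,"gripper":0.6},{"dx":-2,"dy":0.5,"dz":6,"rx":0,"ry":-0.005,"rz":0.005,"gripper":0.9},{"dx":-2,"dy":0.5,"dz":6,"rx":0,"ry":-0.005,"rz":0.005,"gripper":0.9},{"dx":-2,"dy":0.5,"dz":6,"rx":0,"ry":-0.005,"rz":0.005,"gripper":0.9},{"dx":-2,"dy":0.5,"dz":6,"rx":0,"ry":-0.005,"rz":0.005,"gripper":0.9}], "force": 30}}

```text
t: 8.97
eef_pos: [0.4828, 0.239, 0.2247]
ee_rot: [-3.14, -0.0, 0.302]
force: [0.1, -1.1, 0.4]
width: 0.0334
gripper_force: 0.0
```

```bash
python3 go.py .4828 .239 .225 .302
```

```text
at [0.4828 0.239  0.2247] [-3.1405e+00 -3.0000e-04  3.0170e-01] t 8.9667 w 0.0334 F [ 0.11 -1.1   0.39] gf 0.0
d [-0.   0.  -0.3] rot [-0.001 -0.    -0.   ]
```

{"fn": "jog_arm", "kwargs": {"targets": [{"dx":0,"dy":0,"dz":0,"rx":0,"ry":0,"rz":0,"gripper":0.9},{"dx":0,"dy":0,"dz":0,"rx":0,"ry":0,"rz":0,"gripper":0.9},{"dx":0,"dy":0,"dz":0,"rx":0,"ry":0,"rz":0,"gripper":0.9},{"dx":0,"dy":0,"dz":0,"rx":0,"ry":0,"rz":0,"gripper":0.9},{"dx":0,"dy":0,"dz":0,"rx":0,"ry":0,"rz":0,"gripper":0.9},{"dx":0,"dy":0,"dz":0,"rx":0,"ry":0,"rz":0,"gripper":0.9},{"dx":0,"dy":0,"dz":0,"rx":0,"ry":0,"rz":0,"gripper":0.9},{"dx":0,"dy":0,"dz":0,"rx":0,"ry":0,"rz":0,"gripper":0.9}], "force": 30}}

```text
t: 9.63
eef_pos: [0.4828, 0.239, 0.2246]
ee_rot: [-3.141, -0.0, 0.302]
force: [0.7, 0.5, -1.2]
width: 0.0267
gripper_force: 30.0
```

```bash
python3 go.py .4828 .239 .225 .302
```

```text
at [0.4828 0.239  0.2246] [-3.1405e+00 -2.0000e-04  3.0170e-01] t 9.6333 w 0.0267 F [ 0.75  0.49 -1.2 ] gf 29.95819866657257
d [ 0.   0.  -0.4] rot [-0.001 -0.    -0.   ]
```

{"fn": "jog_arm", "kwargs": {"targets": [{"dx":0,"dy":0,"dz":-3,"rx":0,"ry":0,"rz":0,"gripper":0.9},{"dx":0,"dy":0,"dz":-7,"rx":0,"ry":0,"rz":0,"gripper":0.9},{"dx":0,"dy":0,"dz":-11,"rx":0,"ry":0,"rz":0,"gripper":0.9},{"dx":0,"dy":0,"dz":-14,"rx":0,"ry":0,"rz":0,"gripper":0.9},{"dx":0,"dy":0,"dz":-14,"rx":0,"ry":0,"rz":0,"gripper":0.9},{"dx":-4,"dy":0,"dz":-14,"rx":0,"ry":0,"rz":0,"gripper":0.9},{"dx":-10,"dy":0,"dz":-14,"rx":0,"ry":0,"rz":0,"gripper":0.9},{"dx":-18,"dy":0,"dz":-14,"rx":0,"ry":0,"rz":0,"gripper":0.9}], "force": 30}}

```text
t: 10.3
eef_pos: [0.465, 0.2333, 0.2382]
ee_rot: [-3.141, 0.0, 0.301]
force: [-0.0, -0.0, -0.8]
width: 0.0258
gripper_force: 30.0
```

{"fn": "jog_arm", "kwargs": {"targets": [{"dx":-15,"dy":0,"dz":0,"rx":0,"ry":0,"rz":0,"gripper":0.9},{"dx":-35,"dy":0,"dz":0,"rx":0,"ry":0,"rz":0,"gripper":0.9},{"dx":-52,"dy":0,"dz":0,"rx":0,"ry":0,"rz":0,"gripper":0.9},{"dx":-60,"dy":15,"dz":-8,"rx":0,"ry":0,"rz":0,"gripper":0.9},{"dx":-60,"dy":40,"dz":-16,"rx":0,"ry":0,"rz":0.05,"gripper":0.9},{"dx":-60,"dy":70,"dz":-24,"rx":0,"ry":0,"rz":0.1,"gripper":0.9},{"dx":-60,"dy":100,"dz":-34,"rx":0,"ry":0,"rz":0.16,"gripper":0.9},{"dx":-60,"dy":125,"dz":-34,"rx":0,"ry":0,"rz":0.2,"gripper":0.9}], "force": 30}}

```text
t: 10.97
eef_pos: [0.4455, 0.0951, 0.2744]
ee_rot: [-3.14, -0.003, 0.1]
force: [1.0, 0.8, 0.4]
width: 0.0257
gripper_force: 30.0
```

```bash
python3 go.py .412 -.113 .272 0
```

```text
at [0.4455 0.0951 0.2744] [-3.1395e+00 -2.9000e-03  9.9700e-02] t 10.9667 w 0.0257 F [0.98 0.76 0.36] gf 29.95778203010559
d [-54.1 203.8   1.8] rot [-0.002 -0.003  0.1  ]
```

{"fn": "jog_arm", "kwargs": {"targets": [{"dx":-5,"dy":28,"dz":0,"rx":0,"ry":0,"rz":0.02,"gripper":0.9},{"dx":-14,"dy":60,"dz":0,"rx":0,"ry":0,"rz":0.04,"gripper":0.9},{"dx":-24,"dy":95,"dz":0,"rx":0,"ry":0,"rz":0.07,"gripper":0.9},{"dx":-35,"dy":130,"dz":0,"rx":0,"ry":0,"rz":0.1,"gripper":0.9},{"dx":-46,"dy":165,"dz":0,"rx":0,"ry":0,"rz":0.1,"gripper":0.9},{"dx":-54,"dy":192,"dz":0,"rx":0,"ry":0,"rz":0.1,"gripper":0.9},{"dx":-54,"dy":204,"dz":0,"rx":0,"ry":0,"rz":0.1,"gripper":0.9},{"dx":-54,"dy":204,"dz":0,"rx":0,"ry":0,"rz":0.1,"gripper":0.9}], "force": 30}}

```text
t: 11.63
eef_pos: [0.4112, -0.114, 0.2721]
ee_rot: [-3.141, 0.0, -0.001]
force: [0.7, 0.7, -0.4]
width: 0.0257
gripper_force: 30.0
```

{"fn": "jog_arm", "kwargs": {"targets": [{"dx":0,"dy":0,"dz":0,"rx":0,"ry":0,"rz":0,"gripper":0.9},{"dx":0,"dy":0,"dz":0,"rx":0,"ry":0,"rz":0,"gripper":0.9},{"dx":0,"dy":0,"dz":0,"rx":0,"ry":0,"rz":0,"gripper":0.9},{"dx":0,"dy":0,"dz":0,"rx":0,"ry":0,"rz":0,"gripper":0.9},{"dx":0,"dy":0,"dz":0,"rx":0,"ry":0,"rz":0,"gripper":0.9},{"dx":0,"dy":0,"dz":0,"rx":0,"ry":0,"rz":0,"gripper":0.9},{"dx":0,"dy":0,"dz":0,"rx":0,"ry":0,"rz":0,"gripper":0.9},{"dx":0,"dy":0,"dz":0,"rx":0,"ry":0,"rz":0,"gripper":0.9}], "force": 30}}

```text
t: 12.3
eef_pos: [0.4125, -0.1118, 0.2722]
ee_rot: [-3.141, 0.0, 0.002]
force: [0.6, 0.5, -1.2]
width: 0.0256
gripper_force: 30.0
```

```bash
python3 go.py .412 -.113 .272 0; python3 ang.py; python3 -c "
from h import *
f=np.load('k_scene.npy',allow_pickle=True).item(); save(f,'f.png',(270,100,470,345),2.4)
W=cloud(f);x,y,z=W[...,0],W[...,1],W[...,2]
for lo,hi in((.06,.09),(.09,.12),(.12,.16),(.19,.215)):
    k=(x>.37)&(x<.442)&(abs(y+.113)<.03)&(z>lo)&(z<hi)
    if k.sum(): p=W[k]; print(lo,k.sum(),p.mean(0).round(4),p.min(0).round(4),p.max(0).round(4))
"
```

```text
at [ 0.4125 -0.1118  0.2722] [-3.1405e+00  2.0000e-04  2.2000e-03] t 12.3 w 0.0256 F [ 0.61  0.55 -1.16] gf 29.95740920305252
d [-0.5  1.2  0.2] rot [-0.001  0.     0.002]
scene red 48 [ 0.6211 -0.1149  0.2775] th 355.7
scene green 27 [ 0.6073 -0.1126  0.2498] th 5.8
scene blue 51 [ 0.5816 -0.1829  0.2777] th 296.8
scene yellow 41 [ 0.4316 -0.1351  0.3459] th 190.7
scene fork 171 y range -0.1354 -0.0922 mean th 181.2 80 91 inner edges -0.1055 -0.119
top red 47 [ 0.6226 -0.1125  0.2789] th 4.4
top green 38 [ 0.5839 -0.045   0.2792] th 61.0
top blue 45 [ 0.5837 -0.1804  0.2788] th 299.5
0.06 26 [ 0.4131 -0.1118  0.0817] [ 0.4113 -0.1137  0.0735] [ 0.4162 -0.1097  0.09  ]
0.09 70 [ 0.4122 -0.1119  0.1056] [ 0.4086 -0.1159  0.09  ] [ 0.4169 -0.108   0.1194]
0.12 190 [ 0.4136 -0.114   0.1419] [ 0.4072 -0.1269  0.1201] [ 0.4419 -0.0983  0.16  ]
0.19 273 [ 0.4092 -0.1169  0.2008] [ 0.399  -0.1266  0.1902] [ 0.4291 -0.0971  0.2149]
```

View pics/f.png

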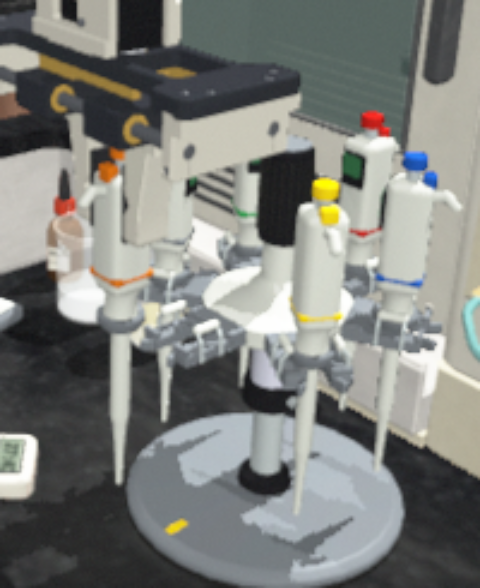

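The image shows the pipette hanging upright in front of the empty fork, at picture (120,320) against fork (190,335). The collar is above the rollers. I'll slide it in.

{"fn": "jog_arm", "kwargs": {"targets": [{"dx":0,"dy":1.2,"dz":0,"rx":0,"ry":0,"rz":0,"gripper":0.9},{"dx":5,"dy":1.2,"dz":0,"rx":0,"ry":0,"rz":0,"gripper":0.9},{"dx":12,"dy":1.2,"dz":0,"rx":0,"ry":0,"rz":0,"gripper":0.9},{"dx":19,"dy":1.2,"dz":0,"rx":0,"ry":0,"rz":0,"gripper":0.9},{"dx":26,"dy":1.2,"dz":0,"rx":0,"ry":0,"rz":0,"gripper":0.9},{"dx":32,"dy":1.2,"dz":0,"rx":0,"ry":0,"rz":0,"gripper":0.9},{"dx":36,"dy":1.2,"dz":0,"rx":0,"ry":0,"rz":0,"gripper":0.9},{"dx":36,"dy":1.2,"dz":0,"rx":0,"ry":0,"rz":0,"gripper":0.9}], "force": 30}}

```text
t: 13.07
eef_pos: [0.4493, -0.1132, 0.2718]
ee_rot: [-3.141, 0.001, 0.002]
force: [-0.4, -0.9, -0.8]
width: 0.0257
gripper_force: 30.0
```

```bash
python3 go.py .4675 -.113 .272 0
```

```text
at [ 0.4493 -0.1132  0.2718] [-3.1408e+00  8.0000e-04  1.6000e-03] t 13.0667 w 0.0257 F [-0.37 -0.88 -0.81] gf 29.957459270954132
d [18.2 -0.1 -0.2] rot [-0.001  0.001  0.002]
```

{"fn": "jog_arm", "kwargs": {"targets": [{"dx":4,"dy":0,"dz":0,"rx":0,"ry":0,"rz":0,"gripper":0.9},{"dx":8,"dy":0,"dz":0,"rx":0,"ry":0,"rz":0,"gripper":0.9},{"dx":12,"dy":0,"dz":0,"rx":0,"ry":0,"rz":0,"gripper":0.9},{"dx":15,"dy":0,"dz":0,"rx":0,"ry":0,"rz":0,"gripper":0.9},{"dx":17,"dy":0,"dz":0,"rx":0,"ry":0,"rz":0,"gripper":0.9},{"dx":18,"dy":0,"dz":0,"rx":0,"ry":0,"rz":0,"gripper":0.9},{"dx":18,"dy":0,"dz":0,"rx":0,"ry":0,"rz":0,"gripper":0.9},{"dx":18,"dy":0,"dz":0,"rx":0,"ry":0,"rz":0,"gripper":0.9}], "force": 30}}

```text
t: 13.73
eef_pos: [0.4664, -0.1131, 0.2722]
ee_rot: [-3.14, 0.0, 0.002]
force: [-0.7, 0.4, -0.9]
width: 0.0261
gripper_force: 30.0
```

```bash
python3 go.py .4675 -.113 .272 0; python3 ang.py; python3 -c "
from h import *
f=np.load('k_scene.npy',allow_pickle=True).item(); save(f,'g.png',(310,170,440,330),3.7)"
```

```text
at [ 0.4664 -0.1131  0.2722] [-3.1405e+00  2.0000e-04  1.6000e-03] t 13.7333 w 0.0261 F [-0.67  0.43 -0.87] gf 29.95759516954422
d [ 1.1 -0.1  0.2] rot [-0.001  0.     0.002]
scene red 47 [ 0.6211 -0.1151  0.2776] th 356.0
scene green 27 [ 0.607  -0.113   0.2499] th 6.0
scene blue 52 [ 0.5814 -0.1827  0.2777] th 296.5
scene yellow 208 [ 0.4497 -0.1174  0.3451] th 184.7
scene fork 174 y range -0.1344 -0.0916 mean th 181.1 83 91 inner edges -0.1069 -0.1204
top fork 35 y range -0.1273 -0.092 mean th 175.6 24 11 inner edges -0.1041 -0.1223
```

View pics/g.png

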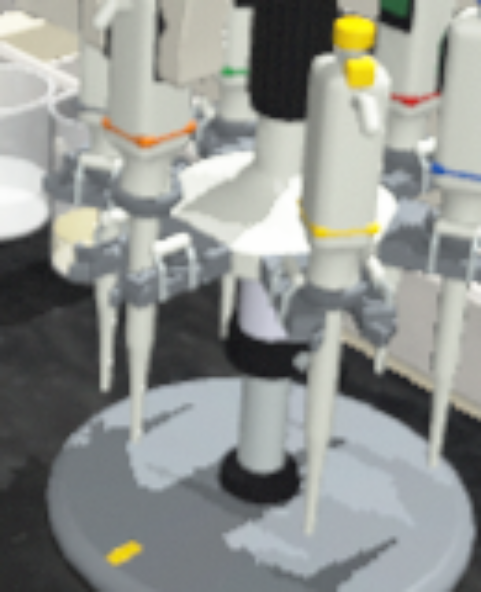

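The shaft is in the slot, at picture (140,260). I'll check numerically how deep it is against the prong tips before pressing.

```bash
python3 -c "
from h import *
for n in('scene','top'):
    f=np.load('k_%s.npy'%n,allow_pickle=True).item(); W=cloud(f);x,y,z=W[...,0],W[...,1],W[...,2]
    k=(x>.425)&(x<.455)&(y>-.14)&(y<-.086)&(z>.145)&(z<.17); p=W[k]; print(n,'tips x',np.percentile(p[:,0],[1,5,20]).round(4), len(p))
    k=(x>.43)&(x<.49)&(abs(y+.113)<.012)&(z>.08)&(z<.14); p=W[k]
    if len(p)>20:
        from scipy.optimize import least_squares
        for lo,hi,r in((.09,.12,.005),(.13,.145,.006)):
            q=p[(p[:,2]>lo)&(p[:,2]<hi)]; print('shaft',lo,len(q),q.mean(0).round(4),q.min(0).round(4)) if len(q) else 0
    k=(x>.43)&(x<.52)&(y<-.12)&(y>-.145)&(z>.168)&(z<.182); p=W[k]; V=f['frame'].min(2)[k]
    if len(p): w=p[V>170]; print('clip',len(p),len(w),p.mean(0).round(4),p.min(0).round(4),p.max(0).round(4), w.mean(0).round(4) if len(w) else '')
"

```

```text
scene tips x [0.439  0.4396 0.4434] 172
shaft 0.09 67 [ 0.4661 -0.1134  0.1059] [ 0.463  -0.1162  0.0901]
shaft 0.13 40 [ 0.4654 -0.1153  0.1353] [ 0.4619 -0.1179  0.1306]
clip 187 167 [ 0.4932 -0.1302  0.172 ] [ 0.4469 -0.1446  0.168 ] [ 0.52   -0.1202  0.1799] [ 0.4963 -0.1304  0.1723]
top tips x [0.4394 0.4398 0.4426] 35
```

Tip measurement gives the seat centre at x ≈ 0.468, and the shaft sits there within about 1 mm. I'll lower it until it meets the rollers.

{"fn": "jog_arm", "kwargs": {"targets": [{"dx":1,"dy":0.5,"dz":0,"rx":0,"ry":0,"rz":0,"gripper":0.9},{"dx":1,"dy":0.5,"dz":1,"rx":0,"ry":0,"rz":0,"gripper":0.9},{"dx":1,"dy":0.5,"dz":2,"rx":0,"ry":0,"rz":0,"gripper":0.9},{"dx":1,"dy":0.5,"dz":3,"rx":0,"ry":0,"rz":0,"gripper":0.9},{"dx":1,"dy":0.5,"dz":4,"rx":0,"ry":0,"rz":0,"gripper":0.9},{"dx":1,"dy":0.5,"dz":5,"rx":0,"ry":0,"rz":0,"gripper":0.9},{"dx":1,"dy":0.5,"dz":6,"rx":0,"ry":0,"rz":0,"gripper":0.9},{"dx":1,"dy":0.5,"dz":6,"rx":0,"ry":0,"rz":0,"gripper":0.9}], "force": 40}}

```text
t: 14.5
eef_pos: [0.4673, -0.1136, 0.266]
ee_rot: [-3.141, 0.0, 0.002]
force: [0.2, -0.2, -0.9]
width: 0.026
gripper_force: 40.0
```

{"fn": "jog_arm", "kwargs": {"targets": [{"dx":0,"dy":0,"dz":0.5,"rx":0,"ry":0,"rz":0,"gripper":0.9},{"dx":0,"dy":0,"dz":1,"rx":0,"ry":0,"rz":0,"gripper":0.9},{"dx":0,"dy":0,"dz":1.5,"rx":0,"ry":0,"rz":0,"gripper":0.9},{"dx":0,"dy":0,"dz":2,"rx":0,"ry":0,"rz":0,"gripper":0.9},{"dx":0,"dy":0,"dz":2,"rx":0,"ry":0,"rz":0,"gripper":0.9},{"dx":0,"dy":0,"dz":2,"rx":0,"ry":0,"rz":0,"gripper":0.9},{"dx":0,"dy":0,"dz":2,"rx":0,"ry":0,"rz":0,"gripper":0.9},{"dx":0,"dy":0,"dz":2,"rx":0,"ry":0,"rz":0,"gripper":0.9}], "force": 40}}

```text
t: 15.17
eef_pos: [0.4675, -0.1136, 0.2642]
ee_rot: [-3.141, 0.0, 0.002]
force: [0.9, 0.5, -0.3]
width: 0.026
gripper_force: 40.0
```

```bash
python3 go.py .4675 -.113 .25 0
```

```text
at [ 0.4675 -0.1136  0.2642] [-3.1405e+00  0.0000e+00  1.7000e-03] t 15.1667 w 0.026 F [ 0.9   0.54 -0.27] gf 39.956334829330444
d [ 0.  -0.6 14.2] rot [-0.001  0.     0.002]
```

{"fn": "jog_arm", "kwargs": {"targets": [{"dx":0,"dy":0,"dz":0.5,"rx":0,"ry":0,"rz":0,"gripper":0.9},{"dx":0,"dy":0,"dz":1,"rx":0,"ry":0,"rz":0,"gripper":0.9},{"dx":0,"dy":0,"dz":1.5,"rx":0,"ry":0,"rz":0,"gripper":0.9},{"dx":0,"dy":0,"dz":2,"rx":0,"ry":0,"rz":0,"gripper":0.9},{"dx":0,"dy":0,"dz":2.5,"rx":0,"ry":0,"rz":0,"gripper":0.9},{"dx":0,"dy":0,"dz":3,"rx":0,"ry":0,"rz":0,"gripper":0.9},{"dx":0,"dy":0,"dz":3,"rx":0,"ry":0,"rz":0,"gripper":0.9},{"dx":0,"dy":0,"dz":3,"rx":0,"ry":0,"rz":0,"gripper":0.9}], "force": 40}}

```text
t: 15.83
eef_pos: [0.4674, -0.1136, 0.2612]
ee_rot: [-3.141, 0.0, 0.002]
force: [-0.6, 1.4, -1.2]
width: 0.0259
gripper_force: 40.0
```

{"fn": "jog_arm", "kwargs": {"targets": [{"dx":0,"dy":0,"dz":0.3,"rx":0,"ry":0,"rz":0,"gripper":0.9},{"dx":0,"dy":0,"dz":0.6,"rx":0,"ry":0,"rz":0,"gripper":0.9},{"dx":0,"dy":0,"dz":1,"rx":0,"ry":0,"rz":0,"gripper":0.9},{"dx":0,"dy":0,"dz":1.5,"rx":0,"ry":0,"rz":0,"gripper":0.9},{"dx":0,"dy":0,"dz":2,"rx":0,"ry":0,"rz":0,"gripper":0.9},{"dx":0,"dy":0,"dz":2,"rx":0,"ry":0,"rz":0,"gripper":0.9},{"dx":0,"dy":0,"dz":2,"rx":0,"ry":0,"rz":0,"gripper":0.9},{"dx":0,"dy":0,"dz":2,"rx":0,"ry":0,"rz":0,"gripper":0.9}], "force": 40}}

```text
t: 16.5
eef_pos: [0.4675, -0.1135, 0.2593]
ee_rot: [-3.14, -0.0, 0.002]
force: [0.4, 1.0, 0.4]
width: 0.0259
gripper_force: 40.0
```

{"fn": "jog_arm", "kwargs": {"targets": [{"dx":0,"dy":0,"dz":0.3,"rx":0,"ry":0,"rz":0,"gripper":0.9},{"dx":0,"dy":0,"dz":0.6,"rx":0,"ry":0,"rz":0,"gripper":0.9},{"dx":0,"dy":0,"dz":0.9,"rx":0,"ry":0,"rz":0,"gripper":0.9},{"dx":0,"dy":0,"dz":1.2,"rx":0,"ry":0,"rz":0,"gripper":0.9},{"dx":0,"dy":0,"dz":1.5,"rx":0,"ry":0,"rz":0,"gripper":0.9},{"dx":0,"dy":0,"dz":1.5,"rx":0,"ry":0,"rz":0,"gripper":0.9},{"dx":0,"dy":0,"dz":1.5,"rx":0,"ry":0,"rz":0,"gripper":0.9},{"dx":0,"dy":0,"dz":1.5,"rx":0,"ry":0,"rz":0,"gripper":0.9}], "force": 40}}

```text
t: 17.17
eef_pos: [0.4677, -0.1138, 0.2584]
ee_rot: [-3.141, -0.001, 0.002]
force: [-1.3, 1.5, 5.8]
width: 0.0261
gripper_force: 40.0
```

{"fn": "jog_arm", "kwargs": {"targets": [{"dx":0,"dy":0,"dz":0.3,"rx":0,"ry":0,"rz":0,"gripper":0.9},{"dx":0,"dy":0,"dz":0.6,"rx":0,"ry":0,"rz":0,"gripper":0.9},{"dx":0,"dy":0,"dz":0.9,"rx":0,"ry":0,"rz":0,"gripper":0.9},{"dx":0,"dy":0,"dz":1.2,"rx":0,"ry":0,"rz":0,"gripper":0.9},{"dx":0,"dy":0,"dz":1.5,"rx":0,"ry":0,"rz":0,"gripper":0.9},{"dx":0,"dy":0,"dz":1.5,"rx":0,"ry":0,"rz":0,"gripper":0.9},{"dx":0,"dy":0,"dz":1.5,"rx":0,"ry":0,"rz":0,"gripper":0.9},{"dx":0,"dy":0,"dz":1.5,"rx":0,"ry":0,"rz":0,"gripper":0.9}], "force": 40}}

```text
t: 17.83
eef_pos: [0.4681, -0.114, 0.2576]
ee_rot: [-3.142, -0.002, 0.002]
force: [-0.8, 0.7, 8.9]
width: 0.0261
gripper_force: 40.0
```

{"fn": "jog_arm", "kwargs": {"targets": [{"dx":0,"dy":0,"dz":0.2,"rx":0,"ry":0,"rz":0,"gripper":0.9},{"dx":0,"dy":0,"dz":0.4,"rx":0,"ry":0,"rz":0,"gripper":0.9},{"dx":0,"dy":0,"dz":0.6,"rx":0,"ry":0,"rz":0,"gripper":0.9},{"dx":0,"dy":0,"dz":0.8,"rx":0,"ry":0,"rz":0,"gripper":0.9},{"dx":0,"dy":0,"dz":1,"rx":0,"ry":0,"rz":0,"gripper":0.9},{"dx":0,"dy":0,"dz":1,"rx":0,"ry":0,"rz":0,"gripper":0.9},{"dx":0,"dy":0,"dz":1,"rx":0,"ry":0,"rz":0,"gripper":0.9},{"dx":0,"dy":0,"dz":1,"rx":0,"ry":0,"rz":0,"gripper":0.9}], "force": 40}}

```text
t: 18.5
eef_pos: [0.4677, -0.1137, 0.2552]
ee_rot: [-3.141, -0.001, 0.002]
force: [2.3, -0.6, 2.7]
width: 0.0259
gripper_force: 40.0
```

{"fn": "jog_arm", "kwargs": {"targets": [{"dx":0,"dy":0,"dz":0.3,"rx":0,"ry":0,"rz":0,"gripper":0.9},{"dx":0,"dy":0,"dz":0.6,"rx":0,"ry":0,"rz":0,"gripper":0.9},{"dx":0,"dy":0,"dz":0.9,"rx":0,"ry":0,"rz":0,"gripper":0.9},{"dx":0,"dy":0,"dz":1.2,"rx":0,"ry":0,"rz":0,"gripper":0.9},{"dx":0,"dy":0,"dz":1.5,"rx":0,"ry":0,"rz":0,"gripper":0.9},{"dx":0,"dy":0,"dz":1.5,"rx":0,"ry":0,"rz":0,"gripper":0.9},{"dx":0,"dy":0,"dz":1.5,"rx":0,"ry":0,"rz":0,"gripper":0.9},{"dx":0,"dy":0,"dz":1.5,"rx":0,"ry":0,"rz":0,"gripper":0.9}], "force": 40}}

```text
t: 19.17
eef_pos: [0.4672, -0.1136, 0.2534]
ee_rot: [-3.14, 0.001, 0.002]
force: [2.6, -0.7, -0.6]
width: 0.0259
gripper_force: 40.0
```

{"fn": "jog_arm", "kwargs": {"targets": [{"dx":0,"dy":0,"dz":0.3,"rx":0,"ry":0,"rz":0,"gripper":0.9},{"dx":0,"dy":0,"dz":0.6,"rx":0,"ry":0,"rz":0,"gripper":0.9},{"dx":0,"dy":0,"dz":0.9,"rx":0,"ry":0,"rz":0,"gripper":0.9},{"dx":0,"dy":0,"dz":1.2,"rx":0,"ry":0,"rz":0,"gripper":0.9},{"dx":0,"dy":0,"dz":1.2,"rx":0,"ry":0,"rz":0,"gripper":0.9},{"dx":0,"dy":0,"dz":1.2,"rx":0,"ry":0,"rz":0,"gripper":0.9},{"dx":0,"dy":0,"dz":1.2,"rx":0,"ry":0,"rz":0,"gripper":0.9},{"dx":0,"dy":0,"dz":1.2,"rx":0,"ry":0,"rz":0,"gripper":0.9}], "force": 40}}

```text
t: 19.83
eef_pos: [0.4672, -0.1136, 0.2522]
ee_rot: [-3.14, 0.001, 0.002]
force: [0.1, -0.3, -1.3]
width: 0.0256
gripper_force: 40.0
```

{"fn": "jog_arm", "kwargs": {"targets": [{"dx":0,"dy":0,"dz":0.3,"rx":0,"ry":0,"rz":0,"gripper":0.9},{"dx":0,"dy":0,"dz":0.6,"rx":0,"ry":0,"rz":0,"gripper":0.9},{"dx":0,"dy":0,"dz":0.9,"rx":0,"ry":0,"rz":0,"gripper":0.9},{"dx":0,"dy":0,"dz":1.2,"rx":0,"ry":0,"rz":0,"gripper":0.9},{"dx":0,"dy":0,"dz":1.5,"rx":0,"ry":0,"rz":0,"gripper":0.9},{"dx":0,"dy":0,"dz":1.5,"rx":0,"ry":0,"rz":0,"gripper":0.9},{"dx":0,"dy":0,"dz":1.5,"rx":0,"ry":0,"rz":0,"gripper":0.9},{"dx":0,"dy":0,"dz":1.5,"rx":0,"ry":0,"rz":0,"gripper":0.9}], "force": 40}}

```text
t: 20.5
eef_pos: [0.4672, -0.1136, 0.2506]
ee_rot: [-3.14, 0.001, 0.002]
force: [0.8, -1.3, -4.8]
width: 0.0257
gripper_force: 40.0
```

{"fn": "jog_arm", "kwargs": {"targets": [{"dx":0,"dy":0,"dz":0.2,"rx":0,"ry":0,"rz":0,"gripper":0.9},{"dx":0,"dy":0,"dz":0.4,"rx":0,"ry":0,"rz":0,"gripper":0.9},{"dx":0,"dy":0,"dz":0.6,"rx":0,"ry":0,"rz":0,"gripper":0.9},{"dx":0,"dy":0,"dz":0.8,"rx":0,"ry":0,"rz":0,"gripper":0.9},{"dx":0,"dy":0,"dz":1,"rx":0,"ry":0,"rz":0,"gripper":0.9},{"dx":0,"dy":0,"dz":1,"rx":0,"ry":0,"rz":0,"gripper":0.9},{"dx":0,"dy":0,"dz":1,"rx":0,"ry":0,"rz":0,"gripper":0.9},{"dx":0,"dy":0,"dz":1,"rx":0,"ry":0,"rz":0,"gripper":0.9}], "force": 40}}

```text
t: 21.17
eef_pos: [0.4673, -0.1136, 0.2499]
ee_rot: [-3.141, 0.0, 0.002]
force: [-0.2, 0.6, -4.1]
width: 0.0257
gripper_force: 40.0
```

The force has turned negative (about −4 N), so the rollers are pulling the collar down and it is snapping under. I'll go on gently to the floor.

{"fn": "jog_arm", "kwargs": {"targets": [{"dx":0,"dy":0,"dz":0.2,"rx":0,"ry":0,"rz":0,"gripper":0.9},{"dx":0,"dy":0,"dz":0.4,"rx":0,"ry":0,"rz":0,"gripper":0.9},{"dx":0,"dy":0,"dz":0.6,"rx":0,"ry":0,"rz":0,"gripper":0.9},{"dx":0,"dy":0,"dz":0.8,"rx":0,"ry":0,"rz":0,"gripper":0.9},{"dx":0,"dy":0,"dz":0.8,"rx":0,"ry":0,"rz":0,"gripper":0.9},{"dx":0,"dy":0,"dz":0.8,"rx":0,"ry":0,"rz":0,"gripper":0.9},{"dx":0,"dy":0,"dz":0.8,"rx":0,"ry":0,"rz":0,"gripper":0.9},{"dx":0,"dy":0,"dz":0.8,"rx":0,"ry":0,"rz":0,"gripper":0.9}], "force": 40}}

```text
t: 21.83
eef_pos: [0.4674, -0.1136, 0.2492]
ee_rot: [-3.141, 0.0, 0.002]
force: [-1.0, -1.6, -4.3]
width: 0.0258
gripper_force: 40.0
```

{"fn": "jog_arm", "kwargs": {"targets": [{"dx":0,"dy":0,"dz":0.2,"rx":0,"ry":0,"rz":0,"gripper":0.9},{"dx":0,"dy":0,"dz":0.4,"rx":0,"ry":0,"rz":0,"gripper":0.9},{"dx":0,"dy":0,"dz":0.6,"rx":0,"ry":0,"rz":0,"gripper":0.9},{"dx":0,"dy":0,"dz":0.8,"rx":0,"ry":0,"rz":0,"gripper":0.9},{"dx":0,"dy":0,"dz":0.8,"rx":0,"ry":0,"rz":0,"gripper":0.9},{"dx":0,"dy":0,"dz":0.8,"rx":0,"ry":0,"rz":0,"gripper":0.9},{"dx":0,"dy":0,"dz":0.8,"rx":0,"ry":0,"rz":0,"gripper":0.9},{"dx":0,"dy":0,"dz":0.8,"rx":0,"ry":0,"rz":0,"gripper":0.9}], "force": 40}}

```text
t: 22.5
eef_pos: [0.4676, -0.1136, 0.2486]
ee_rot: [-3.14, -0.0, 0.002]
force: [-0.1, 0.6, -1.1]
width: 0.026
gripper_force: 40.0
```

{"fn": "jog_arm", "kwargs": {"targets": [{"dx":0,"dy":0,"dz":0.2,"rx":0,"ry":0,"rz":0,"gripper":0.9},{"dx":0,"dy":0,"dz":0.4,"rx":0,"ry":0,"rz":0,"gripper":0.9},{"dx":0,"dy":0,"dz":0.6,"rx":0,"ry":0,"rz":0,"gripper":0.9},{"dx":0,"dy":0,"dz":0.8,"rx":0,"ry":0,"rz":0,"gripper":0.9},{"dx":0,"dy":0,"dz":0.8,"rx":0,"ry":0,"rz":0,"gripper":0.9},{"dx":0,"dy":0,"dz":0.8,"rx":0,"ry":0,"rz":0,"gripper":0.9},{"dx":0,"dy":0,"dz":0.8,"rx":0,"ry":0,"rz":0,"gripper":0.9},{"dx":0,"dy":0,"dz":0.8,"rx":0,"ry":0,"rz":0,"gripper":0.9}], "force": 40}}

```text
t: 23.17
eef_pos: [0.4676, -0.1136, 0.2479]
ee_rot: [-3.141, -0.0, 0.002]
force: [-0.7, 0.8, 4.7]
width: 0.0254
gripper_force: 40.0
```

{"fn": "jog_arm", "kwargs": {"targets": [{"dx":0,"dy":0,"dz":0.2,"rx":0,"ry":0,"rz":0,"gripper":0.9},{"dx":0,"dy":0,"dz":0.4,"rx":0,"ry":0,"rz":0,"gripper":0.9},{"dx":0,"dy":0,"dz":0.6,"rx":0,"ry":0,"rz":0,"gripper":0.9},{"dx":0,"dy":0,"dz":0.8,"rx":0,"ry":0,"rz":0,"gripper":0.9},{"dx":0,"dy":0,"dz":0.8,"rx":0,"ry":0,"rz":0,"gripper":0.9},{"dx":0,"dy":0,"dz":0.8,"rx":0,"ry":0,"rz":0,"gripper":0.9},{"dx":0,"dy":0,"dz":0.8,"rx":0,"ry":0,"rz":0,"gripper":0.9},{"dx":0,"dy":0,"dz":0.8,"rx":0,"ry":0,"rz":0,"gripper":0.9}], "force": 40}}

```text
t: 23.83
eef_pos: [0.4677, -0.1137, 0.2478]
ee_rot: [-3.141, -0.001, 0.002]
force: [-4.3, 1.0, 10.6]
width: 0.0257
gripper_force: 40.0
```

Rigid stop: the force rose to 10.6 N with no further travel. The collar is home at z ≈ 0.163. I'll relax the press and release.

{"fn": "jog_arm", "kwargs": {"targets": [{"dx":0,"dy":0,"dz":-0.7,"rx":0,"ry":0,"rz":0,"gripper":0.9},{"dx":0,"dy":0,"dz":-1.3,"rx":0,"ry":0,"rz":0,"gripper":0.9},{"dx":0,"dy":0,"dz":-1.3,"rx":0,"ry":0,"rz":0,"gripper":0.9},{"dx":0,"dy":0,"dz":-1.3,"rx":0,"ry":0,"rz":0,"gripper":0.6},{"dx":0,"dy":0,"dz":-1.3,"rx":0,"ry":0,"rz":0,"gripper":0.5},{"dx":0,"dy":0,"dz":-1.3,"rx":0,"ry":0,"rz":0,"gripper":0.45},{"dx":0,"dy":0,"dz":-1.3,"rx":0,"ry":0,"rz":0,"gripper":0.45},{"dx":0,"dy":0,"dz":-1.3,"rx":0,"ry":0,"rz":0,"gripper":0.45}], "force": 40}}

```text
t: 24.5
eef_pos: [0.4674, -0.1136, 0.248]
ee_rot: [-3.141, 0.0, 0.002]
force: [-0.2, -0.4, 0.5]
width: 0.0473
gripper_force: 0.0
```

{"fn": "jog_arm", "kwargs": {"targets": [{"dx":0,"dy":0,"dz":-3,"rx":0,"ry":0,"rz":0,"gripper":0.45},{"dx":0,"dy":0,"dz":-10,"rx":0,"ry":0,"rz":0,"gripper":0.45},{"dx":0,"dy":0,"dz":-25,"rx":0,"ry":0,"rz":0,"gripper":0.45},{"dx":0,"dy":0,"dz":-45,"rx":0,"ry":0,"rz":0,"gripper":0.45},{"dx":0,"dy":0,"dz":-70,"rx":0,"ry":0,"rz":0,"gripper":0.45},{"dx":0,"dy":0,"dz":-100,"rx":0,"ry":0,"rz":0,"gripper":0.45},{"dx":0,"dy":-30,"dz":-120,"rx":0,"ry":0,"rz":0,"gripper":0.45},{"dx":0,"dy":-65,"dz":-130,"rx":0,"ry":0,"rz":0,"gripper":0.45}], "force": 40}}

```text
t: 25.17
eef_pos: [0.468, -0.0494, 0.3821]
ee_rot: [-3.14, -0.005, -0.002]
force: [1.4, -0.4, 0.1]
width: 0.0483
gripper_force: 0.0
```

{"fn": "jog_arm", "kwargs": {"targets": [{"dx":0,"dy":-40,"dz":0,"rx":0,"ry":0,"rz":0,"gripper":0.45},{"dx":0,"dy":-80,"dz":0,"rx":0,"ry":0,"rz":0,"gripper":0.45},{"dx":0,"dy":-120,"dz":0,"rx":0,"ry":0,"rz":0,"gripper":0.45},{"dx":0,"dy":-160,"dz":0,"rx":0,"ry":0,"rz":0,"gripper":0.45},{"dx":0,"dy":-200,"dz":0,"rx":0,"ry":0,"rz":0,"gripper":0.45},{"dx":0,"dy":-225,"dz":0,"rx":0,"ry":0,"rz":0,"gripper":0.45},{"dx":0,"dy":-225,"dz":0,"rx":0,"ry":0,"rz":0,"gripper":0.45},{"dx":0,"dy":-225,"dz":0,"rx":0,"ry":0,"rz":0,"gripper":0.45}], "force": 40}}

```text
t: 25.83
eef_pos: [0.4668, 0.1775, 0.3786]
ee_rot: [-3.141, 0.0, 0.004]
force: [-0.3, -0.3, -0.0]
width: 0.0483
gripper_force: 0.0
```

```bash
python3 ang.py; python3 -c "
from h import *
for n in('scene','top'):
    f=np.load('k_%s.npy'%n,allow_pickle=True).item(); W=cloud(f);x,y,z=W[...,0],W[...,1],W[...,2]
    hsv=cv2.cvtColor(f['frame'],cv2.COLOR_RGB2HSV); H,S=hsv[...,0],hsv[...,1]
    k=(H<18)&(H>5)&(S>150)&(np.hypot(x-.4675,y+.113)<.03)&(z>.265); p=W[k]; print(n,'btn',len(p),p.mean(0).round(4),np.percentile(p[:,2],95)) if k.any() else 0
    k=(np.hypot(x-.4675,y+.113)<.018)&(z>.045)&(z<.14);p=W[k]
    if len(p): print('shaft low',p[p[:,2]<.09].mean(0).round(4),'high',p[p[:,2]>.12].mean(0).round(4))
f=np.load('k_scene.npy',allow_pickle=True).item(); save(f,'i.png',(210,100,470,345),2.4)"
```

```text
scene red 47 [ 0.6208 -0.1139  0.2777] th 356.2
scene green 40 [ 0.582  -0.0481  0.2774] th 60.6
scene blue 49 [ 0.582  -0.1824  0.2775] th 297.3
scene yellow 73 [ 0.5049 -0.1824  0.2777] th 239.7
scene fork 169 y range -0.136 -0.091 mean th 181.5 82 87 inner edges -0.1122 -0.1191
top red 45 [ 0.6229 -0.1118  0.279 ] th 4.5
top green 39 [ 0.5828 -0.0442  0.2786] th 61.4
top blue 45 [ 0.5842 -0.1795  0.2794] th 300.2
top yellow 52 [ 0.5068 -0.1805  0.2788] th 240.1
top fork 65 y range -0.1345 -0.0938 mean th 179.5 35 30 inner edges -0.1055 -0.1215
scene btn 92 [ 0.4641 -0.116   0.2741] 0.2797752088077239
shaft low [ 0.4677 -0.1141  0.0717] high [ 0.4662 -0.1157  0.1302]
top btn 62 [ 0.4649 -0.1125  0.2755] 0.28058109661856084
shaft low [ 0.4684 -0.1123  0.0534] high [nan nan nan]<string>:8: RuntimeWarning: Mean of empty slice.
  ret = um.true_divide(
```

View pics/i.png

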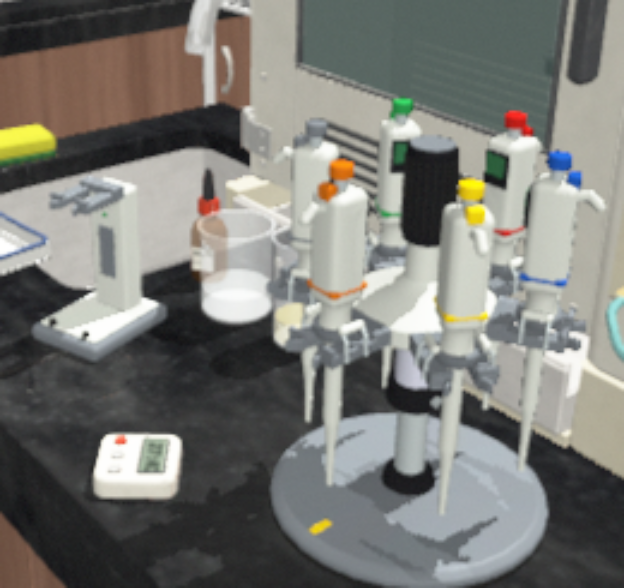

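The picture shows the orange pipette upright in the front place at (340,240), over the yellow mark at (320,527). Its top (0.280) is level with the others, the charger is empty, and the timer and glassware look undisturbed. Handing in.

```bash
python3 -c "
from station import arm
print(arm.job_done())"
```

```text
the job is handed in; nothing more can be done
None
```

The carousel's empty place now faces the front edge, with the orange-banded pipette pressed fully home under its clips (about 11 N at most in the readings), upright and released; handed in at about 26 s, and the verdict was not shown.

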